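# Open the latched drawer of the bench chest by feel

### The arm

A 6-joint arm with a two-finger parallel gripper is mounted at the origin on the work surface. World frame = base frame: x ahead of the robot, y to its left, z up, the work surface at z = 0. Lengths are in m, angles in rad, forces in N, time in s.
With the tool pointing down it reaches from about 0.375 to 0.9 m from the base axis. Payload 3.1 kg.
Tool frame: the origin (TCP) lies between the finger pads; the fingertips stand 25 mm ahead of it and the grasp point (between the pads) lies 6 mm ahead of it (arm.tcp_to_tips is the z of the fingertips in the tool frame, in m); z points along the fingers, y is the direction in which the jaws open and shut (so a half turn about z gives the same grasp; the last joint's range is limited). The gripper opens to 85 mm and grips with 20 to 120 N. Pads are 22 mm wide; open, the fingers measure 114 mm over their backs; the gripper's body (76 mm by 85 mm) begins 54 mm behind the grasp point. The pads swing forward as they close: fully open they stand 13 mm farther back than shut.
Start: joints at [1.103, 0.527, 1.433, -0, 1.181, -0.178], TCP at [0.179, 0.599, 0.256] pointing down, gripper open.
Joint ranges: [-3.08, 3.08], [-0.75, 2.2], [0.22, 2.44], [-1.43, 4.57], [0, 2.65], [-2.85, 2.85]. Speed limits (rad/s): [2.79, 2.79, 3.14, 3.14, 3.14, 3.14].

### API

Orientations are given as a rotation vector (axis times angle).
In Python, from rig import arm gives the robot as it stands.
- The arm moves only by the tool play_rows, never from a script. Its arguments are lists of equal length, an entry for each row: "translation": the shift along the tool's x, y, z in mm, a list of three; "turn": the turn about the tool's z in rad. A call has 1 to 10 rows; each row is the pose to reach, as a shift and turn from the pose measured when the call began, along the tool's axes at that moment; what a row does not reach only later rows make up. A row lasts 1/8 s, in which the tool goes at most 62.5 mm and 10.7 degrees, less where a joint would pass 70% of its speed; a pose out of reach is approached as far as the arm can. A call with a gripper value outside its range is refused whole. "grip" is the opening, from 0 (shut) to 1 (fully open), set as the call begins (left out, the last holds). The fingers move at their own pace and stop on an object; "grip_force" is the grip in N (left out, the last holds). Time passes only in rows, so rows that repeat a pose let the fingers close. It gives the time, the measured TCP pose, the force and the opening at its end, in the units of the state.
- arm.get_obs(): the state, without advancing time (a new reading comes with each control period).
- arm.grab_frame(name): name is "scene" or "top" or "wrist"; returns (picture, depth): 400x640x3 uint8, red, green, blue; 400x640 float32, m along the optical axis (not along the pixel's ray), 0 where there is no reading.
- arm.get_calibration(name): a dict with "fx", "fy", "cx", "cy" (pixels), "R" (3x3) and "t" (3): a world point X has camera coordinates R X + t. Camera axes: x right, y down, z forward; pixel columns grow to the right and rows downward; lengths in m; the calibration is good to about 2 mm. A picture is of the moment at which its call begins: read the wrist's pose just before it. get_calibration takes no time and is no camera call; for the wrist camera it gives the pose at the moment of the call.
- arm.close_job(): hands the job in, once; it reports no verdict.
Trained networks look in the newest picture that a camera, given by its name, has taken for a name from the list of things; names that differ only in an ending like _2 or _b are one class to them, and where a whole thing is asked for, a point or a joint stands for the part that bears it (a point fixed in the world has none). Each returns a list of dicts, best first, with "score" (0 to 1); they miss things now and then, are a little off and sometimes report something else, mostly with a low value. They report only what shows in the picture. A call takes as long as a camera call.
- arm.recognise(camera, label): "location" ([x, y, z] in m, in world coordinates, good to about 4 mm: the middle of the surface that is visible of it).
- arm.masks_of(camera, label): "pixels" (400x640 bool, what is visible of it).
The state is a dict: "time_s": time; "joint_pos": joint angles; "joint_vel": joint speeds; "joint_torque": joint torques, N m; "position": TCP position; "eef_rot": TCP orientation; "contact_force": force on the tool from outside, world axes, zero at the start; "ft_torque": the same for the moment, N m; "gripper_width": opening from 0.0 (shut) to 1.0 (fully open).
Only numpy, scipy, OpenCV 4.12 (cv2) and the standard library are available. Lean on these libraries where they do the work, as an engineer would, in place of code of your own. Each camera call takes 0.05 s, during which the arm holds its last target.

### The job

Open the top drawer of the low grey tool chest. It is held shut by a sprung catch sunk somewhere in the floor of its full-width pull: slide along the pull until you drop into the recess, press the catch down and draw the drawer out about ten centimetres, then let go. Feel your way gently, never force the drawer, and leave the things lying about as they are.

Things in the scene. Friction and masses are not known exactly. Their poses are not given: they have to be found in the camera images.
- chest: Low grey sheet-steel tool chest, aluminium trim, 460 wide (y) x 260 deep (x) x 170 mm high, fixed on the bench. Origin: centre of its underside; z up. Its front, with two full-width drawers one above the other, faces its -x, at x = -130 mm; the top drawer opens towards -x. The lower drawer does not open.
- pull_mid (a point): Middle of the top drawer's pull (moves with the drawer, axes as the chest's): a straight aluminium channel, open upwards, along the drawer's whole top edge (y), 440 mm long and 34 mm wide (x) inside. The point is on its floor, on the centre line, halfway along, 142 mm above the bench, 28 mm below the chest's top. The floor is flat and hard (outer thirds 0.3 mm higher) but for one recess.
- pull_lip (a point): Middle of the top edge of the pull's front lip, which one pulls on: 4 mm thick, it rises 18 mm above the channel's floor; its inner face is 17 mm in front (-x) of the channel's centre line. The drawer front behind the channel (17 mm to +x) rises 14 mm above the floor. Shut fingers up to 30 mm across, turned with the channel, fit in the channel and its recess.
- drawer (a joint): How far the top drawer is out, in m: 0 shut, 0.12 at its stop. Latched it has only 1.5 mm of play. Released it runs stiffly (about 3 to 5 N) and stays where it is left.
- catch (a joint): How far the catch is pressed down, m: 0 at rest, 0.009 hard stop. It is a paddle of the same aluminium, the bottom of a recess 48 mm long (y), as wide as the channel, 3 mm deep, centred anywhere within 60 mm either side of the pull's middle (not measured). Sprung: 2.5 N starts it, 5 N at 5 mm, 7 N at the stop. From 5 mm it frees the drawer; hold it down until the drawer is 20 mm out.
- glue: White glue bottle, 32 mm wide, 85 mm tall, standing on the rear half of the chest's top; leave it. Origin: centre of its base.
- bar_clamp: Small blue and black bar clamp, 180 mm long, 25 mm high, lying on the rear half of the chest's top; leave it. Origin: on its underside, mid-length.
- screwdriver: Screwdriver, 170 mm, lying on the bench before the chest; leave it.
- pliers: Pliers, 150 mm, lying on the bench before the chest; leave them.
- wood_box: Small wooden box, 100 x 150 x 50 mm, on the bench at the left; leave it.
- tailplane: White model tailplane, 120 x 300 x 8 mm, flat on the bench at the right; leave it.
- wheel: Model wheel with black tyre, 68 mm, 20 mm high, lying flat on the bench at the left; leave it.

How it is judged:
On the way, in this order (a step that is already met when the one before it is completed fails the run):
1. the catch is pressed down at least 5 mm while the drawer is still shut (value of joint catch above 0.005 m and value of joint drawer below 0.004 m), for 0.05 s.
2. the drawer is drawn out past 80 mm (value of joint drawer above 0.08 m), for 0.1 s.
At the end, for the whole second after the job is handed in: The top drawer stands out by 80 to 120 mm (its stop) and at rest, and the catch has sprung back up (less than 2 mm pressed) (value of joint drawer above 0.08 m and velocity of joint drawer between -0.01 and 0.01 m/s and value of joint catch below 0.002 m); the robot touches nothing.
It fails at once if the robot bears on the chest, its drawer or its catch with more than 40 N (contact force between any of the fingers, the arm and chest above 40 N).
It fails at once if a bystander is moved by more than 30 mm (distance of any of glue, bar_clamp, screwdriver, pliers, wood_box, tailplane, wheel from where it was at the start of the episode above 0.03 m).
It fails at once if the glue bottle is knocked over (angle between glue's own z axis and vertical above 0.5 rad).
It also fails if it takes over 64 s, if anything falls off the work surface, if the arm or the gripper's body presses on something with over 40 N, if the wrist force passes 120 N, or if a joint passes its speed limit or range.

## Working session

There is one attempt and no reset: what is moved stays moved. The work goes in short steps, Python scripts to look and compute and a tool call to move; the robot and the scene stay as the last step left them, time stands still between calls to the robot, and variables do not carry over. Pictures are saved under pics/ and viewed, and the job is handed in when it is done.

Besides the shell and the picture viewer there is one more tool, called after "Request:" as name(argument=value, ...) on one line, values as JSON. play_rows: Moves the arm, as the interface text tells. Its arguments: {"type":"object","properties":{"translation":{"type":"array"},"turn":{"type":"array"},"grip":{"type":"number"},"grip_force":{"type":"number"}},"required":["translation","turn"]}

```bash
mkdir -p pics; ls
python3 - <<'E'
from rig import arm
import cv2,numpy as np
o=arm.get_obs();print({k:np.round(v,3) for k,v in o.items()})
for n in("scene","top"):
    p,d=arm.grab_frame(n);cv2.imwrite(f"pics/{n}0.png",p[:,:,::-1])
    c=arm.get_calibration(n);print(n,c)
    for l in("pull_lip","pull_mid","chest","glue","bar_clamp"):
        print(l,[(np.round(r["location"],3),round(r["score"],2)) for r in arm.recognise(n,l)[:2]])
E
```

```text
pics
{'time_s': np.float64(0.0), 'joint_pos': array([ 1.103,  0.528,  1.434,  0.   ,  1.181, -0.178]), 'joint_vel': array([-0.002, -0.001,  0.   ,  0.002,  0.   ,  0.001]), 'joint_torque': array([-0.0000e+00, -4.4236e+01, -1.7802e+01, -0.0000e+00,  8.0000e-03,
        0.0000e+00]), 'position': array([0.178, 0.598, 0.255]), 'eef_rot': array([-4.540e-01, -3.108e+00,  3.000e-03]), 'contact_force': array([-0.717,  0.247,  0.447]), 'ft_torque': array([0.04 , 0.019, 0.002]), 'gripper_width': np.float64(0.997)}
scene {'fx': 507.6852139746651, 'fy': 507.6852139746651, 'cx': 319.824110019625, 'cy': 199.1026161882413, 'R': array([[-0.74852982, -0.66307546,  0.00583437],
       [-0.63066235,  0.70916605, -0.31519599],
       [ 0.20486119, -0.23961312, -0.94900866]]), 't': array([0.38306402, 0.37112835, 1.44476313])}
pull_lip [(array([ 0.553, -0.087,  0.147]), 0.92)]
pull_mid [(array([ 0.552, -0.086,  0.145]), 0.68)]
chest [(array([ 0.659, -0.058,  0.174]), 0.74)]
glue [(array([0.692, 0.052, 0.227]), 0.54)]
bar_clamp [(array([ 0.71 , -0.131,  0.188]), 0.94), (array([0.496, 0.495, 0.05 ]), 0.16)]
top {'fx': 419.6936313174511, 'fy': 419.6936313174511, 'cx': 315.4381459831064, 'cy': 194.43320391496044, 'R': array([[ 7.83222178e-04, -9.99956986e-01,  9.24184982e-03],
       [-9.96122901e-01, -1.59314962e-03, -8.79580994e-02],
       [ 8.79690396e-02, -9.13712752e-03, -9.96081302e-01]]), 't': array([3.30151144e-04, 5.25208410e-01, 1.54750322e+00])}
pull_lip [(array([ 0.555, -0.094,  0.143]), 0.83)]
pull_mid [(array([ 0.552, -0.093,  0.136]), 0.68)]
chest [(array([ 0.669, -0.077,  0.169]), 0.71), (array([ 0.548, -0.102,  0.139]), 0.71)]
glue [(array([ 0.557, -0.136,  0.142]), 0.4)]
bar_clamp [(array([ 0.707, -0.14 ,  0.193]), 0.94)]
```

View pics/scene0.png

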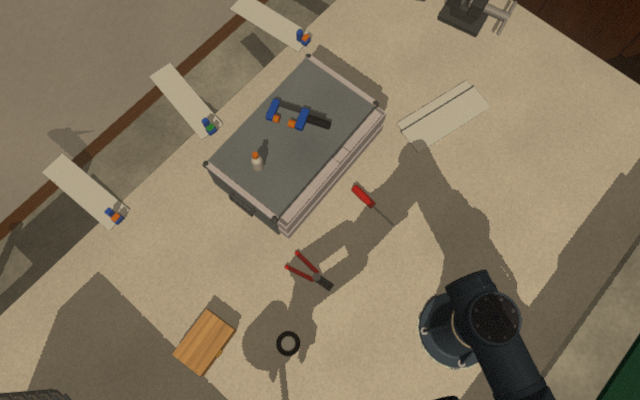

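View pics/top0.png

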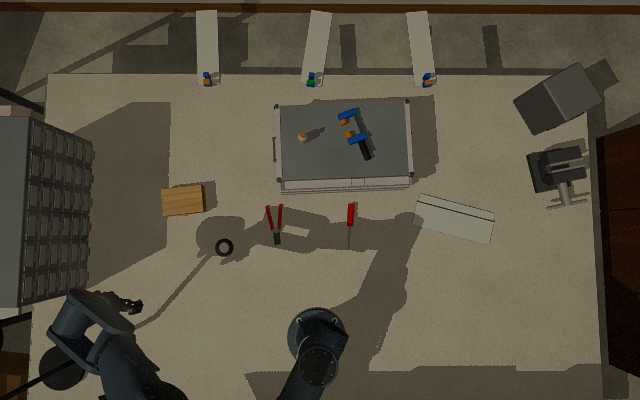

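The scene and top pictures show the chest with its front facing the robot. In the top picture the pull is the light strip at about (280–412, 178–190), turned slightly. Next I measure it from the depth.

```bash
cat > h.py <<'E'
from rig import arm
import cv2,numpy as np
def world(n,d,c):
    v,u=np.mgrid[0:400,0:640]
    P=np.stack([(u-c["cx"])/c["fx"]*d,(v-c["cy"])/c["fy"]*d,d],-1)
    W=(P-c["t"])@c["R"]; W[d==0]=np.nan
    return W
E
python3 - <<'E'
from h import *
for n in("top","scene"):
    p,d=arm.grab_frame(n);c=arm.get_calibration(n);W=world(n,d,c)
    b=(W[...,0]>.45)&(W[...,0]<.9)&(W[...,1]>-.4)&(W[...,1]<.25)
    m=b&(abs(W[...,2]-.17)<.006); 
    k=cv2.morphologyEx(m.astype(np.uint8),cv2.MORPH_OPEN,np.ones((3,3)))>0
    r=cv2.minAreaRect((W[k][:,:2]*1000).astype(np.float32));print(n,r,np.median(W[k][:,2]))
    # profiles across the front in y bins
    for y in np.arange(-.28,.12,.06):
        q=b&(abs(W[...,1]-y)<.004)&(W[...,0]>.52)&(W[...,0]<.62)
        w=W[q];w=w[np.argsort(w[:,0])]
        bins=np.arange(.52,.62,.004)
        print(round(y,2),[ (int(1000*x),int(1000*np.median(w[(abs(w[:,0]-x-.002)<.002),2]))) for x in bins if (abs(w[:,0]-x-.002)<.002).any()])
p,d=arm.grab_frame("top");cv2.imwrite("pics/topz.png",cv2.resize(p[165:205,260:430,::-1],None,fx=4.5,fy=4.5,interpolation=cv2.INTER_CUBIC))
E
```

```text
top ((699.8262939453125, -92.38420104980469), (264.496826171875, 467.934814453125), 1.9944062232971191) 0.17116778599355967
-0.28 [(520, 4), (524, 0), (528, 0), (532, 1), (536, 0), (540, 113), (544, 74), (548, 145), (552, 143), (556, 144), (560, 142), (564, 144), (568, 142), (572, 144), (576, 155), (580, 172), (584, 169), (588, 170), (592, 169), (596, 170), (600, 171), (604, 170), (608, 174), (612, 169), (616, 173)]
-0.22 [(520, 2), (524, -1), (528, 1), (532, 4), (536, 110), (540, 1), (544, 142), (548, 143), (552, 141), (556, 141), (560, 145), (564, 140), (568, 144), (572, 142), (576, 170), (580, 167), (584, 171), (588, 176), (592, 171), (596, 169), (600, 171), (604, 170), (608, 168), (612, 171), (616, 172)]
-0.16 [(520, 0), (524, 2), (528, 1), (532, 107), (536, 121), (544, 140), (548, 141), (552, 140), (556, 140), (560, 137), (564, 141), (568, 140), (572, 161), (576, 172), (580, 171), (584, 168), (588, 171), (592, 171), (596, 169), (600, 172), (604, 169), (608, 169), (612, 174), (616, 171)]
-0.1 [(520, 4), (524, 1), (528, 5), (532, 118), (536, 4), (540, 143), (544, 142), (548, 141),
[... 2635 characters left out ...]
 (588, 168), (592, 170), (596, 171), (600, 168), (604, 171), (608, 170), (612, 167), (616, 167)]
0.02 [(520, -2), (524, 87), (528, 81), (532, 1), (536, 141), (540, 141), (544, 141), (548, 141), (552, 142), (556, 143), (560, 143), (564, 154), (568, 170), (572, 169), (576, 169), (580, 167), (584, 170), (588, 171), (592, 169), (596, 170), (600, 169), (604, 169), (608, 169), (612, 168), (616, 170)]
0.08 [(520, -3), (524, 101), (528, 4), (532, 102), (536, 141), (540, 142), (544, 140), (548, 143), (552, 140), (556, 143), (560, 151), (564, 166), (568, 169), (572, 169), (576, 169), (580, 168), (584, 171), (588, 168), (592, 166), (596, 169), (600, 166), (604, 170), (608, 168), (612, 168), (616, 171)]
```

View pics/topz.png

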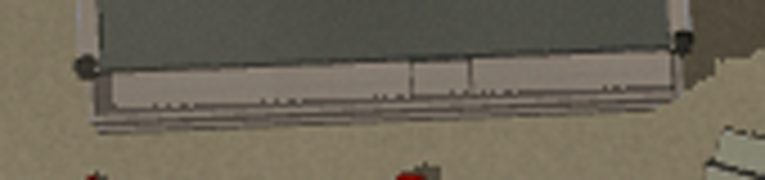

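The zoomed top view shows a pair of dark lines across the pull floor at zoomed x≈410 and 470 (u≈351 and 364). They are about 46 mm apart and the depth there is about 3 mm low, so this is probably the recess. Next I work out the positions and the approach.

```bash
cat >> h.py <<'E'
from scipy.spatial.transform import Rotation as R
def shift(target,tooly=None):
    o=arm.get_obs();Rm=R.from_rotvec(o["eef_rot"]).as_matrix()
    s=Rm.T@(np.array(target)-o["position"])*1000
    t=None
    if tooly is not None:
        v=Rm.T@np.array(tooly); t=np.arctan2(-v[0],v[1])
        if abs(t)>np.pi/2: t-=np.sign(t)*np.pi
    return np.round(s,1),t
E
python3 - <<'E'
from h import *
c=arm.get_calibration("top")
def ray(u,v,z):
    r=c["R"].T@np.array([(u-c["cx"])/c["fx"],(v-c["cy"])/c["fy"],1]);o=-c["R"].T@c["t"]
    return o+r*(z-o[2])/r[2]
for u,v,z in[(410,78,.142),(470,78,.142),(410,95,.142),(470,92,.142),(440,97,.16),(440,60,.17),(97,72,.17),(668,50,.17)]: print(u,v,np.round(ray(260+(u+.5)/4.5-.5,165+(v+.5)/4.5-.5,z),4))
print(arm.tcp_to_tips, shift([.555,-.155,.26],[-.038,.999,0]))
E
```

```text
410 78 [ 0.5584 -0.1204  0.142 ]
470 78 [ 0.5585 -0.1667  0.142 ]
410 95 [ 0.5452 -0.1203  0.142 ]
470 92 [ 0.5476 -0.1666  0.142 ]
440 97 [ 0.5418 -0.1414  0.16  ]
440 60 [ 0.5688 -0.1405  0.17  ]
97 72 [0.5592 0.1188 0.17  ]
668 50 [ 0.5768 -0.3136  0.17  ]
0.025 (array([-576.2, -614.9,   -3.7]), np.float64(-0.3278054163894838))
```

Request:
play_rows(translation=[[-40, -43, 0], [-80, -86, 0], [-120, -129, 0], [-160, -172, 0], [-200, -215, 0], [-240, -258, 0], [-280, -301, 0], [-320, -344, 0], [-360, -387, 0], [-400, -430, 0]], turn=[-0.04, -0.08, -0.12, -0.16, -0.2, -0.23, -0.26, -0.29, -0.31, -0.328], grip=0, grip_force=40)

```text
time_s: 2.0
position: [0.4399, 0.0707, 0.2567]
eef_rot: [-0.06, 3.14, 0.0]
contact_force: [0.9, -0.1, -0.6]
gripper_width: 0.003
```

Run:
```python
from h import *
print(shift([.545,-.1435,.26],[-.038,.999,0]),arm.get_obs()["position"])
```

```text
(array([ -96.8, -218.1,   -3.2]), np.float64(0.00044187005296252425)) [0.43989053 0.07068028 0.25671268]
```

Request:
play_rows(translation=[[-17, -44, -5], [-36, -88, -10], [-56, -132, -15], [-76, -176, -20], [-92, -213, -24], [-92, -218, -24], [-92, -218, -24]], turn=[0, 0, 0, 0, 0, 0, 0])

```text
time_s: 2.88
position: [0.5395, -0.1433, 0.2805]
eef_rot: [-0.059, 3.141, 0.002]
contact_force: [0.3, -0.2, 0.1]
gripper_width: -0.001
```

Run:
```python
from h import *
o=arm.get_obs();c=arm.get_calibration("wrist");p,d=arm.grab_frame("wrist");cv2.imwrite("pics/w1.png",p[:,:,::-1])
print(o["position"],o["eef_rot"]);W=world("wrist",d,c);np.save("w1.npy",W)
for y in np.arange(-.26,.0,.02):
    w=W[abs(W[...,1]-y)<.003];w=w[(w[:,0]>.52)&(w[:,0]<.6)&(w[:,2]<.19)]
    if len(w)<20: print(y,len(w));continue
    print(round(y,2),[(int(1000*x),int(10000*np.median(w[abs(w[:,0]-x)<.0015,2]))/10) for x in np.arange(.53,.59,.003) if (abs(w[:,0]-x)<.0015).any()])
```

```text
[ 0.53948479 -0.14333039  0.28047792] [-5.92535582e-02  3.14095590e+00  1.88727728e-03]
-0.26 [(530, 0.8), (533, 0.9), (536, 0.9), (539, 126.4), (542, 85.9), (545, 0.9), (548, 66.6), (551, 142.3), (554, 143.1), (557, 142.6), (560, 143.2), (563, 142.9), (566, 142.9), (569, 142.8), (572, 142.8), (575, 142.6), (578, 159.2), (581, 170.7), (584, 170.8), (587, 170.7)]
-0.24 [(530, 1.1), (533, 0.8), (536, 0.5), (539, 128.7), (542, 122.8), (545, 0.5), (548, 67.0), (551, 142.8), (554, 143.0), (557, 142.7), (560, 143.1), (563, 142.7), (566, 142.9), (569, 142.8), (572, 142.8), (575, 143.1), (578, 160.0), (581, 170.5), (584, 171.0), (587, 170.9)]
-0.22 [(530, 0.8), (533, 0.9), (536, 0.8), (539, 130.7), (542, 85.1), (545, 1.0), (548, 67.5), (551, 143.1), (554, 142.7), (557, 142.7), (560, 142.8), (563, 142.9), (566, 142.6), (569, 142.6), (572, 143.3), (575, 154.8), (578, 170.3), (581, 170.8), (584, 171.1), (587, 170.9)]
-0.2 [(530, 0.5), (533, 0.9), (536, 124.8), (539, 146.7), (542, 42.8), (545, 1.2), (548, 142.4), (551, 143.0), (554, 142.8), (557, 142.7), (560, 142.7), (563, 142.5), (566, 142.9),
[... 1777 characters left out ...]
142.6), (563, 142.3), (566, 142.5), (569, 156.9), (572, 170.7), (575, 170.9), (578, 170.9), (581, 170.8), (584, 171.0), (587, 170.9)]
-0.04 [(530, 127.0), (533, 160.1), (536, 1.1), (539, 66.5), (542, 142.2), (545, 142.8), (548, 142.6), (551, 142.5), (554, 142.6), (557, 142.6), (560, 142.3), (563, 142.6), (566, 142.7), (569, 160.1), (572, 170.9), (575, 170.9), (578, 171.1), (581, 170.9), (584, 171.0), (587, 170.9)]
-0.02 [(530, 127.8), (533, 85.5), (536, 0.7), (539, 67.6), (542, 142.6), (545, 142.7), (548, 142.7), (551, 142.5), (554, 142.7), (557, 142.4), (560, 142.5), (563, 142.7), (566, 144.3), (569, 161.1), (572, 170.7), (575, 170.9), (578, 171.0), (581, 170.9), (584, 170.7), (587, 170.8)]
```

View pics/w1.png

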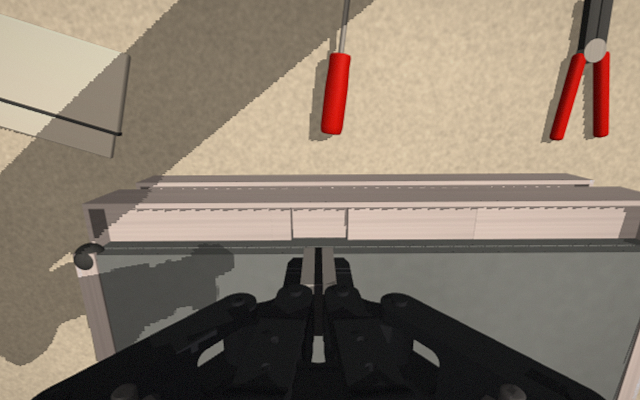

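Run:
```python
from h import *
W=np.load("w1.npy").reshape(-1,3);W=W[~np.isnan(W[:,0])]
f=W[(W[:,2]>.138)&(W[:,2]<.1445)&(W[:,0]>.53)&(W[:,0]<.6)&(abs(W[:,1]+.14)<.13)]
xs=[];
for y in np.arange(-.25,-.02,.01):
    w=f[abs(f[:,1]-y)<.004]; xs.append((y,np.percentile(w[:,0],99.5),np.percentile(w[:,0],.5)))
xs=np.array(xs);pr=np.polyfit(xs[:,0],xs[:,1],1);pf=np.polyfit(xs[:,0],xs[:,2],1);print("rear/front floor",pr,pf,np.polyval(pr,-.1435),np.polyval(pf,-.1435))
l=W[(abs(W[:,2]-.16)<.003)&(W[:,0]<.555)&(W[:,0]>.52)&(abs(W[:,1]+.14)<.13)]
p=np.polyfit(l[:,1],l[:,0],1);e=l[:,0]-np.polyval(p,l[:,1]);print("lip",p,np.polyval(p,-.1435),np.percentile(e,[2,50,98]),len(l))
g=f[(f[:,0]>.55)&(f[:,0]<.565)]
for y in np.arange(-.176,-.108,.002):
    w=g[abs(g[:,1]-y)<.001];print(round(y,3),round(1000*np.median(w[:,2]),2),end="; ")
```

```text
rear/front floor [-0.04182632  0.56726916] [-0.04195218  0.52864117] 0.5732712357469697 0.5346613062325706
lip [-0.0418101   0.53047979] 0.536479536868571 [-0.00183891 -0.00013183  0.00239812] 2180
-0.176 142.52; -0.174 142.49; -0.172 142.44; -0.17 142.71; -0.168 142.49; -0.166 142.54; -0.164 139.83; -0.162 139.77; -0.16 139.86; -0.158 139.83; -0.156 139.73; -0.154 139.93; -0.152 139.87; -0.15 139.96; -0.148 139.78; -0.146 139.94; -0.144 139.82; -0.142 139.8; -0.14 139.96; -0.138 139.75; -0.136 139.85; -0.134 139.96; -0.132 139.96; -0.13 139.74; -0.128 140.01; -0.126 140.15; -0.124 139.88; -0.122 139.93; -0.12 139.49; -0.118 142.64; -0.116 142.46; -0.114 142.48; -0.112 142.33; -0.11 142.53;
```

The wrist picture shows the recess at pixels x≈292–347, y≈208–238. The depth gives its floor as 139.9 mm (142.5 mm either side), y from -0.165 to -0.1185, and a channel centre line at x≈0.5555. I go down above it.

Request:
play_rows(translation=[[-8, 1, 0], [-16, 1, 20], [-16, 1, 50], [-16, 1, 75], [-16, 1, 85], [-16, 1, 85]], turn=[0, 0, 0, 0, 0, 0])

```text
time_s: 3.68
position: [0.5552, -0.1402, 0.1952]
eef_rot: [0.062, -3.14, -0.003]
contact_force: [-0.5, 0.3, -0.2]
gripper_width: 0.0
```

Run:
```python
from h import *
o=arm.get_obs();print(o["position"],o["contact_force"],shift([.5555,-.142,.165],[-.0418,.999,0]))
p,d=arm.grab_frame("wrist");cv2.imwrite("pics/w2.png",p[:,:,::-1])
```

```text
[ 0.55521922 -0.1401763   0.19519213] [-0.47014025  0.26110307 -0.17136827] (array([-0.2, -1.9, 30.2]), np.float64(-0.0022604011652311256))
```

View pics/w2.png

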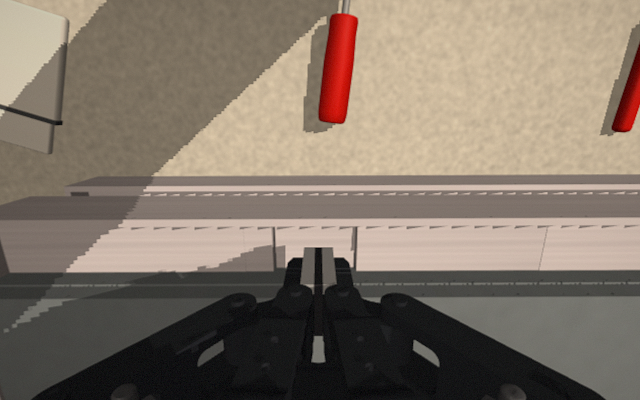

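The recess lines (pixels x≈274 and 356) sit either side of the shut fingers (x≈319). I descend slowly into it.

Request:
play_rows(translation=[[0, -2, 8], [0, -2, 16], [0, -2, 22], [0, -2, 25], [0, -2, 26], [0, -2, 27], [0, -2, 28], [0, -2, 28]], turn=[0, 0, 0, 0, 0, 0, 0, 0])

```text
time_s: 4.72
position: [0.5558, -0.1425, 0.168]
eef_rot: [-0.062, 3.14, 0.002]
contact_force: [-1.2, -0.3, 0.9]
gripper_width: -0.003
```

Request:
play_rows(translation=[[0, 0, 1], [0, 0, 2], [0, 0, 2]], turn=[0, 0, 0])

```text
time_s: 5.1
position: [0.5557, -0.1425, 0.1659]
eef_rot: [-0.062, 3.141, 0.002]
contact_force: [0.3, 0.6, -0.0]
gripper_width: 0.001
```

The tips are below the floor level without contact, so they're in the recess.

Request:
play_rows(translation=[[0, 0, 1], [0, 0, 2], [0, 0, 3], [0, 0, 4], [0, 0, 4]], turn=[0, 0, 0, 0, 0])

```text
time_s: 5.72
position: [0.5557, -0.1425, 0.162]
eef_rot: [-0.062, 3.141, 0.002]
contact_force: [-0.6, -0.1, 2.7]
gripper_width: -0.001
```

Request:
play_rows(translation=[[0, 0, 1], [0, 0, 2], [0, 0, 2]], turn=[0, 0, 0])

```text
time_s: 6.1
position: [0.5557, -0.1425, 0.16]
eef_rot: [-0.062, 3.141, 0.002]
contact_force: [-1.2, 0.1, 4.4]
gripper_width: -0.0
```

Request:
play_rows(translation=[[0, 0, 1], [0, 0, 2], [0, 0, 3], [0, 0, 3]], turn=[0, 0, 0, 0])

```text
time_s: 6.6
position: [0.5557, -0.1425, 0.1572]
eef_rot: [-0.062, 3.141, 0.002]
contact_force: [-1.3, 0.7, 6.2]
gripper_width: 0.002
```

Fz is 6.2 N, which puts the catch about 7 mm down. Now I draw towards the robot, first taking up the slack to the lip.

Request:
play_rows(translation=[[1.5, 0, 0], [3, 0, 0], [4.5, 0, 0], [6, 0, 0], [7, 0, 0], [8, 0, 0], [9, 0, 0], [9, 0, 0]], turn=[0, 0, 0, 0, 0, 0, 0, 0])

```text
time_s: 7.6
position: [0.5491, -0.143, 0.1579]
eef_rot: [-0.061, 3.135, 0.0]
contact_force: [2.6, 1.6, 4.6]
gripper_width: -0.003
```

Request:
play_rows(translation=[[0, 0, 1], [1, 0, 1.5], [2, 0, 1.5], [3, 0, 1.5], [4, 0, 1.5], [5, 0, 1.5]], turn=[0, 0, 0, 0, 0, 0])

```text
time_s: 8.35
position: [0.5467, -0.1432, 0.1572]
eef_rot: [-0.059, 3.128, -0.001]
contact_force: [2.7, 3.2, 4.7]
gripper_width: 0.002
```

Request:
play_rows(translation=[[1.5, 0, 0.3], [3, 0, 0.5], [4.5, 0, 0.5], [6, 0, 0.5], [7.5, 0, 0.5], [9, 0, 0.5]], turn=[0, 0, 0, 0, 0, 0])

```text
time_s: 9.1
position: [0.5402, -0.1436, 0.1575]
eef_rot: [-0.057, 3.122, -0.002]
contact_force: [3.0, 2.5, 5.6]
gripper_width: 0.003
```

Run:
```python
from h import *
p,d=arm.grab_frame("wrist");cv2.imwrite("pics/w3.png",p[:,:,::-1])
c=arm.get_calibration("wrist");W=world("w",d,c).reshape(-1,3)
l=W[(abs(W[:,2]-.16)<.003)&(W[:,0]<.556)&(W[:,0]>.5)&(abs(W[:,1]+.2)<.06)]
p=np.polyfit(l[:,1],l[:,0],1);print(p,np.polyval(p,-.1435),len(l))
```

```text
[-0.01991039  0.52046277] 0.5233199141878545 4529
```

View pics/w3.png

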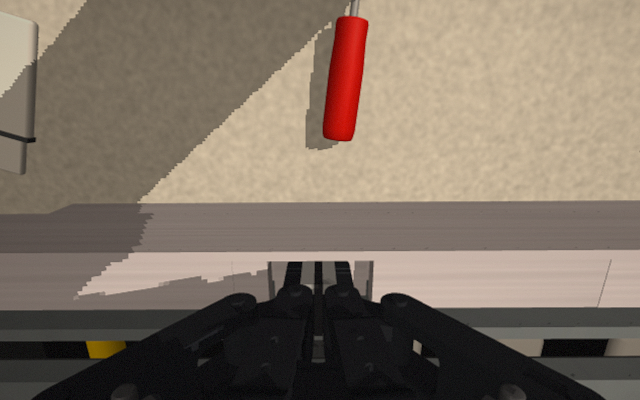

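The gap behind the pull (y≈350, yellow contents showing) shows the drawer is free, about 10 mm out. I go on drawing with the catch held down.

Request:
play_rows(translation=[[3, 0, 0.3], [6, 0, 0.5], [9, 0, 0.5], [12, 0, 0.5], [15, 0, 0.5], [18, 0, 0.5], [21, 0, 0.5], [24, 0, 0.5], [27, 0, 0.5], [30, 0, 0.5]], turn=[0, 0, 0, 0, 0, 0, 0, 0, 0, 0])

```text
time_s: 10.4
position: [0.5127, -0.1451, 0.1572]
eef_rot: [-0.056, 3.116, -0.004]
contact_force: [2.4, 1.3, 4.7]
gripper_width: 0.002
```

About 37 mm is out, so the catch need not be held any longer. I ease the pressure slightly and continue to about 100 mm.

Request:
play_rows(translation=[[3, 0, -0.5], [6, 0, -1], [10, 0, -1.5], [14, 0, -2], [18, 0, -2], [22, 0, -2], [26, 0, -2], [30, 0, -2], [34, 0, -2], [38, 0, -2]], turn=[0, 0, 0, 0, 0, 0, 0, 0, 0, 0])

```text
time_s: 11.65
position: [0.4749, -0.1472, 0.1585]
eef_rot: [-0.056, 3.115, -0.006]
contact_force: [3.9, -3.0, 6.6]
gripper_width: 0.003
```

Request:
play_rows(translation=[[4, 0, 0], [8, 0, -0.5], [12, 0, -0.5], [16, 0, -0.5], [20, 0, -0.5], [24, 0, -0.5], [26, 0, -0.5], [28, 0, -0.5]], turn=[0, 0, 0, 0, 0, 0, 0, 0])

```text
time_s: 12.65
position: [0.4468, -0.1484, 0.1584]
eef_rot: [-0.056, 3.115, -0.007]
contact_force: [3.0, -1.9, 5.1]
gripper_width: -0.001
```

Travel is about 102 mm after the slack. I back off the lip and lift straight out.

Request:
play_rows(translation=[[0, 0, -3], [-2, 0, -7], [-4, 0, -11], [-5, 0, -16], [-5, 0, -24], [-5, 0, -34], [-5, 0, -50], [-5, 0, -70], [-5, 0, -90], [-5, 0, -90]], turn=[0, 0, 0, 0, 0, 0, 0, 0, 0, 0])

```text
time_s: 13.9
position: [0.4502, -0.1483, 0.2502]
eef_rot: [-0.056, 3.111, -0.011]
contact_force: [0.1, -0.7, -0.2]
gripper_width: -0.001
```

Run:
```python
from h import *
o=arm.get_obs();print(o["time_s"],o["position"],o["contact_force"],o["joint_vel"].round(3))
p,d=arm.grab_frame("wrist");cv2.imwrite("pics/w4.png",p[:,:,::-1])
c=arm.get_calibration("wrist");W=world("w",d,c).reshape(-1,3)
for y in(-.26,-.2,-.14,-.08,-.02):
    w=W[abs(W[:,1]-y)<.003];l=w[(abs(w[:,2]-.16)<.003)&(w[:,0]<.456)&(w[:,0]>.4)]
    f=w[(w[:,0]>.445)&(w[:,0]<.465)&(w[:,2]<.165)]
    print(y,"lip x",np.median(l[:,0]) if len(l) else 0,"was",.53048-.0418*y,"floor z",np.median(f[:,2]) if len(f) else 0)
p,d=arm.grab_frame("top");cv2.imwrite("pics/top4.png",p[:,:,::-1])
```

```text
13.9 [ 0.45015882 -0.14832915  0.25022228] [ 0.11512403 -0.69446772 -0.2366112 ] [-0.     0.031  0.032  0.002 -0.016  0.001]
-0.26 lip x 0.43660912027166965 was 0.5413479999999999 floor z 0.14135994429317064
-0.2 lip x 0.43397607080528644 was 0.53884 floor z 0.14152612823941388
-0.14 lip x 0.4315313385166094 was 0.5363319999999999 floor z 0.13869780017818145
-0.08 lip x 0.4289115868401182 was 0.533824 floor z 0.14146459180624116
-0.02 lip x 0.4265119575203543 was 0.5313159999999999 floor z 0.1420287814581894
```

View pics/w4.png

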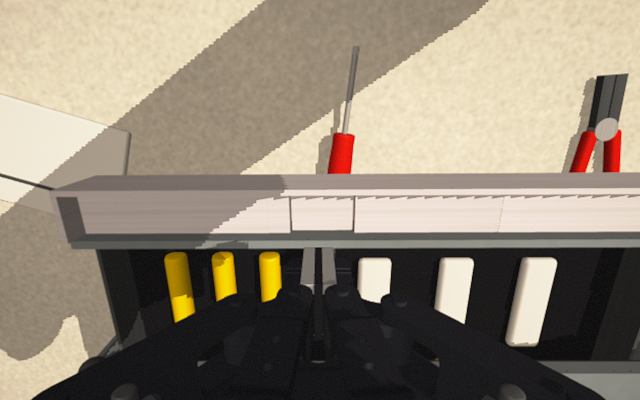

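View pics/top4.png

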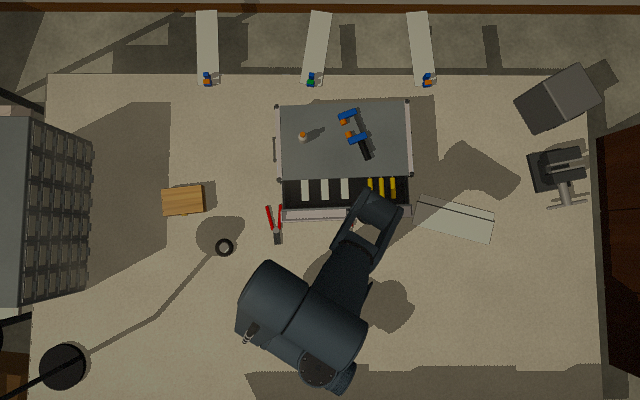

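The drawer is about 105 mm out. The catch floor is 2.8 mm below the channel, as at rest, and the fingers are 65 mm clear of the lip. The bystanders are where they were. I let the arm settle for two rows, then hand in.

Request:
play_rows(translation=[[0, 0, 0], [0, 0, 0]], turn=[0, 0])

```text
time_s: 14.25
position: [0.4487, -0.1475, 0.2478]
eef_rot: [-0.056, 3.116, -0.006]
contact_force: [-1.2, 0.0, -0.3]
gripper_width: 0.001
```

```bash
python3 -c "
from rig import arm
print(arm.get_obs()['contact_force']);print(arm.close_job())"
```

```text
[-1.20628893  0.0300757  -0.33977532]
the job is handed in; nothing more can be done
None
```

The top drawer is open about 105 mm and the job is handed in at about 14 s; no verdict was reported.

- **Finding the catch:** I located the recess from the wrist depth picture, at y ≈ -0.165 to -0.1185 and about 2.7 mm deep. I went straight down into it with shut fingers instead of sliding along the pull. The first contact came below the channel floor, which confirmed the spot.
- **Opening:** I pressed the catch down about 7 mm (6.2 N) while the drawer was still shut. Then I drew the drawer out by its lip, holding the catch down well past 20 mm, and backed off and lifted clear. Sideways and vertical forces read after each move stayed below about 8 N.

**Last checks:**
- **Drawer:** the lip had moved 105 mm at all five places measured. I judged it at rest only from one picture.
- **Catch:** the recess floor was again about 2.8 mm below the channel, so the catch has sprung back.
- **Contact:** the fingertips were about 63 mm above the lip, with only sensor noise on the wrist (about 1 N).
- **Bystanders:** they looked unmoved in the top picture, but I did not measure their positions.

One disagreement: an early lip reading, taken just after the drawer came free, was noisy. I used the finger's travel for that step instead.

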